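# Surface-probe reading at the middle mark of the slide warming plate

### The arm

A 6-joint arm with a two-finger parallel gripper is mounted at the origin on a cart in front of the work surface, level with it; the furniture and walls round the work are solid. World frame = base frame: x ahead of the robot, y to its left, z up, the work surface at z = 0. Lengths are in m, angles in rad, forces in N, time in s.
With the tool pointing down it reaches from about 0.425 to 0.95 m from the base axis. Payload 3.5 kg.
Tool frame: the origin (TCP) lies midway between the tips of the shut fingers; the grasp point (between the pads) lies 19 mm behind it; z points along the fingers, y is the line along which they close (so a half turn about z gives the same grasp; the last joint's range is limited). The gripper opens to 85 mm and grips with 20 to 120 N. Pads are 22 mm wide; open, the fingers measure 114 mm over their backs; the gripper's body (76 mm by 85 mm) begins 54 mm behind the grasp point. The pads swing forward as they close: fully open they stand 13 mm farther back than shut.
Start: joints at [1.193, 0.286, 1.577, -0, 1.279, -0.15], TCP at [0.152, 0.658, 0.231] pointing down, gripper open.
Joint ranges: [-2.77, 2.77], [-0.9, 2.22], [0.21, 2.48], [-1.53, 4.67], [0.24, 2.81], [-2.84, 2.84]. Speed limits (rad/s): [2.79, 2.79, 3.14, 3.14, 3.14, 3.14].

### API

Orientations are given as a unit quaternion [x, y, z, w].
In Python, from plant import ctrl gives the robot as it stands.
- The arm moves only by the tool send_rows, never from a script. Its argument "series" is a list that holds one entry, the list of rows, each a list of 7 numbers: the shift along the tool's x, y, z in cm, then the turn, a rotation vector about the tool's x, y, z in rad, then the opening, from -1 (shut) to 1 (fully open). In form: [[[x, y, z, rx, ry, rz, jaw], ...]]. A call has 1 to 10 rows; each row shifts and turns the commanded pose from where the row before left it, along the tool's axes as they then stand; what a row does not reach is not made up. A row lasts 1/8 s, in which the tool goes at most 62.5 mm and 10.7 degrees, less where a joint would pass 70% of its speed; a pose out of reach is approached as far as the arm can. A call is refused whole if a number of a shift passes 6.25 or a number of a turn 0.188, either way. A call with a gripper value outside its range is refused whole. The fingers move at their own pace and stop on an object; "force" is the grip in N (left out, the last holds). Time passes only in rows, so rows that do not move let the fingers close. It gives the time, the measured TCP pose, the force, the opening and the grip force at its end, in the units of the state.
- ctrl.get_state(): the state, without advancing time (a new reading comes with each control period).
- ctrl.read_camera(name): name is "side" or "top"; returns a dict with "img" (400x640x3 uint8, red, green, blue), "fx", "fy", "cx", "cy" (pixels), "k1" (the pictures are not rectified: a ray, as slopes to the right and down, at radius r is drawn at 1 + k1 r^2 times it, then the intrinsics apply), "R" (3x3) and "t" (3): a world point X has camera coordinates R X + t. Camera axes: x right, y down, z forward; pixel columns grow to the right and rows downward; lengths in m; the calibration is good to about 2 mm. A picture is of the moment at which its call begins. There is no depth.
- ctrl.sign_off(): hands the job in; it is judged then, once.
The state is a dict: "time": time; "qpos": joint angles; "dq": joint speeds; "joint_efforts": joint torques, N m; "eef_pos": TCP position; "tcp_rot": TCP orientation; "contact_force": force on the tool from outside, world axes, zero at the start; "wrist_torque": the same for the moment, N m; "opening": opening from 0.0 (shut) to 1.0 (fully open); "finger_force": force on a finger pad.
Only numpy, scipy, OpenCV 4.12 (cv2) and the standard library are available. Lean on these libraries where they do the work, as an engineer would, in place of code of your own. Each camera call takes 0.05 s, during which the arm holds its last target. There are 200 camera calls.

### The job

Take the daily surface reading of the slide warming plate. A reagent bottle has been left standing over the plate's middle ring: set it down upright in the steel tray with the smaller bottle, without dropping it, and let it go. Then lift the surface probe out of its stand and hold it upright with its flat sprung foot inside the middle ring, pressed down lightly so that the spring gives to about half its 8 mm travel and never bottoms hard, and finish while still holding it there; leave the smaller bottle, the slide carton and the pipette where they are.

Things in the scene. Friction and masses are not known exactly. Their poses are not given: they have to be found in the camera images.
- plate: slide warming plate, fixed: white housing, flat aluminium top, 150 mm (its x) by 200 mm (its y), top 50 mm above the bench. Origin: centre of its underside; x points away from its control fascia, z up. Five dark engraved rings on top, 27 mm across, each with a dot in the middle: one at the centre, four near the corners (45 mm in x, 68 mm in y from the centre)
- plate_spot (a point): the dot in the centre ring of the warming plate, on the top face (50 mm above the bench); at the start the bottle stands over it
- bottle: the larger reagent bottle, round, upright, 42 mm diameter, 92 mm tall, straight-sided up to about 55 mm then a shoulder and a screw cap, 0.08 to 0.17 kg. Origin: centre of its underside; z up its axis. It starts on the warming plate with its centre up to 11 mm from the centre dot
- tray: shallow open stainless tray, fixed, 156 mm (its x) by 92 mm (its y) outside, lip 15 mm high (17 mm with its rolled rim), walls 2 mm, floor 2 mm thick. It stands on one side of the plate and the probe's stand on the other, either way round. Origin: centre of its underside, on the bench. The smaller bottle stands in its +x half; the -x half is free
- small_bottle: the smaller reagent bottle, 34 mm diameter, 78 mm tall, standing upright in the +x half of the tray (25 to 45 mm from the tray's centre). Origin: centre of its underside. To be left alone
- stand: bench stand of the probe, fixed: grey weighted foot 76 by 66 by 14 mm with an upright round sleeve (29 mm outside, 33 mm at the flared mouth, bore 19 mm widening to 23 mm), mouth 95 mm above the bench. Origin: centre of its underside, z up
- probe: surface probe, 0.1 to 0.16 kg, standing foot down in the stand, hung by its collar. Origin: centre of the foot's face, spring relaxed; z up its axis. Upward: foot dia 15, 0-6 mm; spring to 17; shaft dia 11 to 75; collar dia 29, 75-81; handle to 175, flat-sided, 26 mm along x, 20 along y. In the stand its origin is 20 mm above the bench (handle top 195); raise it 75 mm to clear the sleeve
- probe_tip (a point): centre of the flat face of the probe's foot; moves with the foot as the spring gives
- probe_head (a joint): how far the sprung foot has been pushed into the probe: 0 m relaxed, 0.008 m at the stop. Pushing it takes about 1.5 N to start, 3.5 N at half travel (4 mm) and 5.5 N at the stop (0.5 N per mm)
- slides: low slide carton, 78 by 84 by 33 mm, lid folded open, loose, on the bench behind the work on the right. Origin: centre of its underside. To be left alone
- micropipette_red: micropipette, 232 mm long, lying on the bench at the left behind the work. To be left alone
There are look-alikes about, which are no part of the job. Leave any pink look-alike of the bottle alone. What is shaped like the probe but green is not meant.

How it is judged:
By the outcome, as a careful person would: the job done as asked, in the order asked, and still so for the second after the job is handed in, while the arm keeps its last pose, push and grip.
It also fails if it takes over 48 s, if anything falls off the work surface, if the arm or the gripper's body presses on something with over 40 N, if the wrist force passes 120 N, or if a joint passes its speed limit or range.

## Working session

There is one attempt and no reset: what is moved stays moved. The work goes in short steps, Python scripts to look and compute and a tool call to move; the robot and the scene stay as the last step left them, time stands still between calls to the robot, and variables do not carry over. Pictures are saved under pics/ and viewed, at most 13 in all, crops included, and the job is handed in when it is done.

Besides the shell and the picture viewer there is one more tool, called after "Call:" by a JSON object that holds its "fn" and its "kwargs", one argument or row to a line. send_rows: Moves the arm, as the interface text tells. Its arguments: {"type":"object","properties":{"series":{"type":"array"},"force":{"type":"number"}},"required":["series"]}

```bash
mkdir -p pics; ls; cat > h.py <<'E'
import numpy as np, cv2
from plant import ctrl
def cam(n,save=None):
    c=ctrl.read_camera(n)
    if save: cv2.imwrite(save,np.ascontiguousarray(c['img'][:,:,::-1]))
    return c
def ray(c,u,v):
    K=np.array([[c['fx'],0,c['cx']],[0,c['fy'],c['cy']],[0,0,1.]])
    p=cv2.undistortPoints(np.array([[[u,v]]],float),K,np.array([c['k1'],0,0,0.]))[0,0]
    R=np.array(c['R']);t=np.array(c['t'])
    return -R.T@t, R.T@np.array([p[0],p[1],1])
def onz(c,u,v,z):
    o,d=ray(c,u,v); return o+d*(z-o[2])/d[2]
def pix(c,X):
    p=np.array(c['R'])@X+np.array(c['t']); a,b=p[0]/p[2],p[1]/p[2]; s=1+c['k1']*(a*a+b*b)
    return np.array([c['cx']+c['fx']*a*s,c['cy']+c['fy']*b*s])
E
python3 - <<'E'
from h import *
for n in('top','side'):
    c=cam(n,f'pics/{n}0.png'); print(n,c['fx'],c['k1'],-np.array(c['R']).T@np.array(c['t']),np.round(c['R'],2).tolist())
print(ctrl.get_state())
E
```

```text
pics
top 488.95740988829084 -0.032363989795406015 [0.51563573 0.21375351 1.36605359] [[-0.01, -1.0, -0.01], [-1.0, 0.01, -0.04], [0.04, 0.01, -1.0]]
side 402.6088721143294 -0.06606005034239414 [ 0.1467543  -0.37669354  0.46032324] [[0.82, -0.57, -0.02], [-0.28, -0.37, -0.89], [0.5, 0.73, -0.46]]
{'time': 0.1, 'qpos': array([ 1.19302141e+00,  2.87098815e-01,  1.57802810e+00, -2.91965327e-05,
        1.27856930e+00, -1.50006366e-01]), 'dq': array([-0.00032077, -0.00131185, -0.00516195, -0.00028398, -0.00208364,
       -0.00017879]), 'joint_efforts': array([ 1.04250805e-03, -4.07287753e+01, -2.93703693e+01, -2.07179201e-04,
        3.38406855e-03, -1.13866275e-05]), 'eef_pos': array([0.15218164, 0.65702015, 0.23007234]), 'tcp_rot': array([ 1.13634007e-01,  9.93522122e-01, -1.01901618e-03, -2.60853805e-04]), 'contact_force': array([-0.69485672,  0.44643852,  0.25798589]), 'wrist_torque': array([-0.02629698, -0.03983126,  0.01160016]), 'finger_force': 0.0, 'opening': 0.9999312894165439}
```

View pics/top0.png

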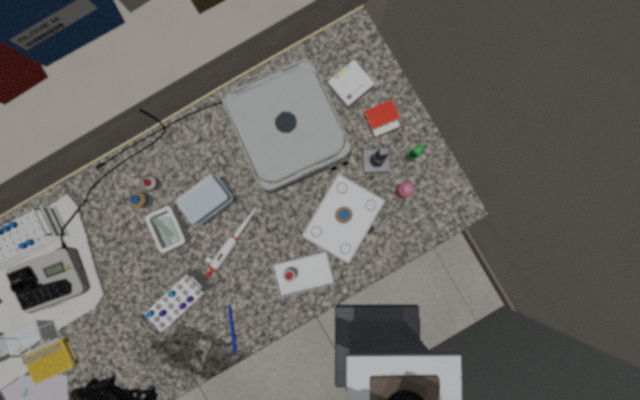

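View pics/side0.png

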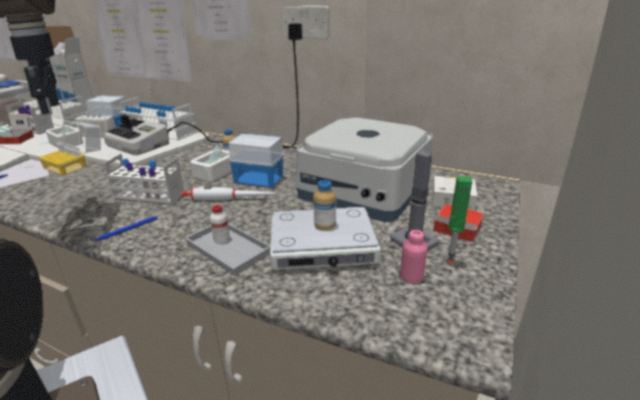

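The top view shows the bottle's blue cap on the plate at (344,215), the stand and probe at (377,159), the tray at (303,274) and the small bottle at (290,274). The pink bottle at (405,189) and the green probe at (416,152) are the look-alikes. The side view shows the same things: bottle (325,205), probe (421,190), tray (228,246), pink bottle (414,258). Next I'll enlarge both views.

```bash
python3 - <<'E'
import cv2
a=cv2.imread('pics/top0.png')[130:310,260:440]; b=cv2.imread('pics/side0.png')[140:280,180:480]
cv2.imwrite('pics/top_c.png',cv2.resize(a,(600,600)[:2],interpolation=cv2.INTER_CUBIC) if 0 else cv2.resize(a,None,fx=3.3,fy=3.3,interpolation=cv2.INTER_CUBIC))
cv2.imwrite('pics/side_c.png',cv2.resize(b,None,fx=2.66,fy=2.66,interpolation=cv2.INTER_CUBIC))
E
```

```text
(no output)
```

View pics/top_c.png

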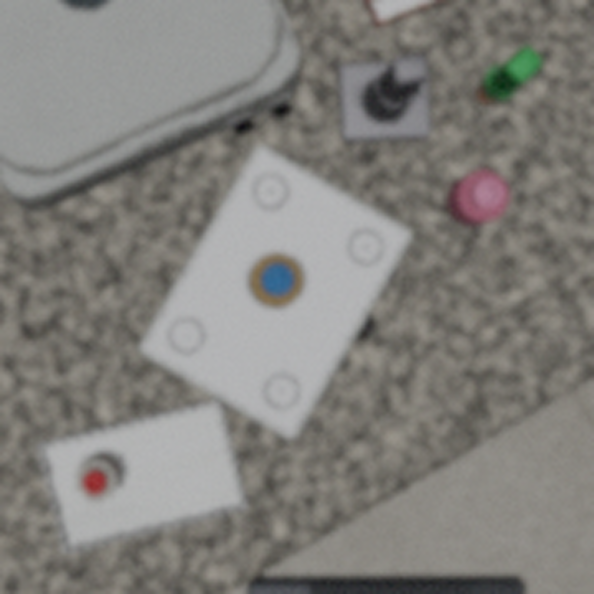

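View pics/side_c.png

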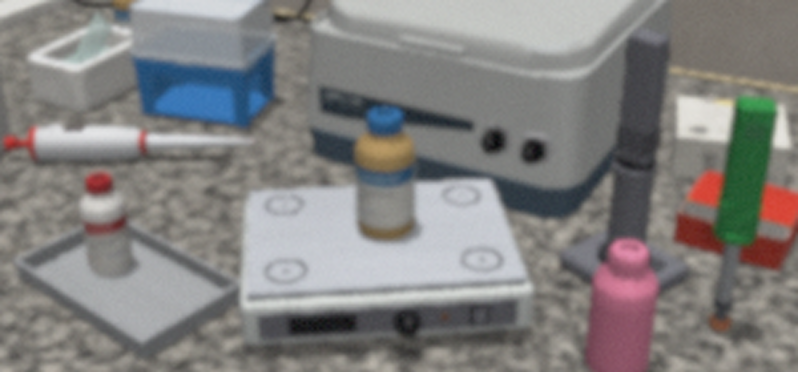

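The enlarged top view puts the ring centres at crop (270,191), (366,247), (186,336) and (282,391). The cap is at (278,280), the small bottle's red cap at (95,482), and the probe runs from about (375,100) to a handle top at about (407,70). The side crop puts the rings at (284,205), (461,195), (285,271) and (481,259).

```bash
python3 - <<'E'
from h import *
T=cam('top');S=cam('side')
def refine(c,u,v,r):
    g=cv2.cvtColor(c['img'],cv2.COLOR_RGB2GRAY).astype(float)
    for _ in range(4):
        Y,X=np.mgrid[:400,:640]; m=(np.hypot(X-u,Y-v)<r); w=np.clip(np.percentile(g[m],80)-6-g,0,None)*m
        u,v=(w*X).sum()/w.sum(),(w*Y).sum()/w.sum()
    return u,v
tr=[(270,191),(366,247),(186,336),(282,391)]; sr=[(461,195),(481,259),(284,205),(285,271)]
for name,c,l,s,ox,oy,r in(('T',T,tr,3.3,260,130,7.5),('S',S,sr,2.66,180,140,9)):
    P=np.array([onz(c,*refine(c,ox+a/s,oy+b/s,r),.05)[:2] for a,b in l]); print(name,P.round(4).tolist(),'ctr',P.mean(0).round(4))
    # order: T: far-left? edges
    d=[np.linalg.norm(P[0]-P[1]),np.linalg.norm(P[0]-P[2])];print('dist',np.round(d,4))
def mask(c,lo,hi,x0,x1,y0,y1):
    h=cv2.cvtColor(c['img'],cv2.COLOR_RGB2HSV); m=cv2.inRange(h,np.array(lo),np.array(hi)); k=np.zeros_like(m);k[y0:y1,x0:x1]=m[y0:y1,x0:x1]
    ys,xs=np.nonzero(k); return xs.mean(),ys.mean(),len(xs),xs.min(),xs.max(),ys.min(),ys.max()
b=mask(T,(95,90,50),(125,255,255),330,358,200,230); print('cap T',b, onz(T,b[0],b[1],.141))
b2=mask(S,(95,110,50),(125,255,255),310,345,175,194); print('cap S',b2, onz(S,b2[0],b2[1],.134))
b=mask(T,(15,60,50),(125,255,255),330,358,200,230); print('body T',b, onz(T,b[0],b[1],.125))
r=mask(T,(165,90,50),(180,255,255),278,300,262,290); print('small T',r,onz(T,r[0],r[1],.077))
# tray
g=cv2.cvtColor(T['img'],cv2.COLOR_RGB2GRAY)
m=np.zeros_like(g); m[250:300,270:340]=(g[250:300,270:340]>160)*255
cn=max(cv2.findContours(m,cv2.RETR_EXTERNAL,cv2.CHAIN_APPROX_NONE)[0],key=cv2.contourArea)
q=cv2.boxPoints(cv2.minAreaRect(cn)); Q=np.array([onz(T,*p,.016)[:2] for p in q]); print('tray',Q.round(4).tolist(),Q.mean(0))
# stand foot
print('stand c',[onz(T,260+a/3.3,130+b/3.3,.014)[:2].round(4).tolist() for a,b in((342,66),(425,58),(430,135),(345,138))])
print('handle top?',onz(T,260+407/3.3,130+70/3.3,.195))
print('side handle top',onz(S,180+648/2.66,140+38/2.66,.195))
a=T['img'][140:180,360:400,::-1]; cv2.imwrite('pics/hand.png',cv2.resize(a,None,fx=14,fy=14,interpolation=cv2.INTER_CUBIC))
E
```

```text
T [[0.6097, 0.1673], [0.5663, 0.0915], [0.4938, 0.2371], [0.4485, 0.1623]] ctr [0.5296 0.1646]
dist [0.0874 0.1353]
S [[0.6339, 0.2067], [0.5572, 0.0777], [0.5193, 0.2852], [0.4386, 0.1419]] ctr [0.5373 0.1779]
dist [0.1502 0.139 ]
cap T (np.float64(343.77966101694915), np.float64(214.3050847457627), 59, np.int64(340), np.int64(348), np.int64(210), np.int64(218)) [0.53770904 0.16657522 0.141     ]
cap S (np.float64(324.3787878787879), np.float64(184.0151515151515), 132, np.int64(317), np.int64(332), np.int64(179), np.int64(189)) [0.54332381 0.17375176 0.134     ]
body T (np.float64(343.01526717557255), np.float64(214.65648854961833), 131, np.int64(336), np.int64(350), np.int64(208), np.int64(221)) [0.53711908 0.16790588 0.125     ]
small T (np.float64(288.5), np.float64(275.0), 8, np.int64(287), np.int64(290), np.int64(273), np.int64(277)) [0.38051168 0.31051289 0.077     ]
tray [[0.402, 0.3569], [0.4361, 0.2132], [0.3545, 0.1938], [0.3205, 0.3372]] [0.3782876  0.27523966]
stand c [[0.7184, 0.1049], [0.7247, 0.0349], [0.6595, 0.0315], [0.6575, 0.103]]
handle top? [0.68800141 0.07207162 0.195     ]
side handle top [0.68188469 0.06288469 0.195     ]
```

View pics/hand.png

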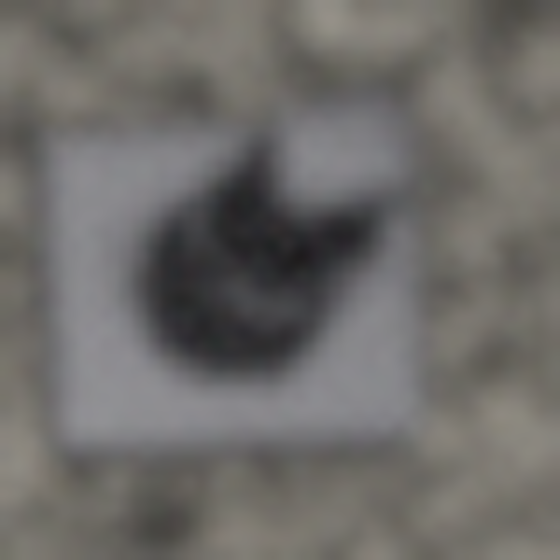

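The handle top is the light quad at about (340,150) in that crop, with its 26 mm side along world y. The gripper should therefore close along world x. First move: turn the tool to the grip heading.

Call:
{"fn": "send_rows", "kwargs": {
  "series": [
    [[0,0,0,0,0,0.158,1],[0,0,0,0,0,0.158,1],[0,0,0,0,0,0.158,1],[0,0,0,0,0,0.158,1],[0,0,0,0,0,0.158,1],[0,0,0,0,0,0.158,1],[0,0,0,0,0,0.158,1]]
  ],
  "force": 40
}}

```text
time: 1.08
eef_pos: [0.1523, 0.6574, 0.2309]
tcp_rot: [0.621, 0.784, -0.0, 0.0]
contact_force: [-0.3, 0.8, 0.5]
opening: 1.006
finger_force: 0.0
```

```bash
cat >> h.py <<'E'
from scipy.spatial.transform import Rotation as Rn
def to(x,y,z,head=None):
    s=ctrl.get_state(); R=Rn.from_quat(s['tcp_rot']); M=R.as_matrix()
    d=M.T@(np.array([x,y,z])-s['eef_pos'])*100
    hd=np.arctan2(M[1,1],M[0,1])
    print('t',round(s['time'],2),'pos',s['eef_pos'].round(4),'shift cm',d.round(2),'head',hd.round(3),'tilt xy',M[:2,2].round(4),'q',s['qpos'].round(2),'F',s['contact_force'].round(2),'op',round(s['opening'],3),s['finger_force'])
    if head is not None: print('turn z',-(head-hd))
E
python3 -c "
from h import *
to(.5375,.167,.2)"
```

```text
t 1.07 pos [0.1523 0.6574 0.2309] shift cm [-56.57  26.22   3.11] head 0.232 tilt xy [-0.0003 -0.0007] q [1.19 0.29 1.58 0.   1.28 0.96] F [-0.27  0.8   0.46] op 1.006 0.0
```

Call:
{"fn": "send_rows", "kwargs": {
  "series": [
    [[-2,0.92,0,0,0,0,1],[-4,1.85,0,0,0,0,1],[-4.5,2.1,0,0,0,0,1],[-4.5,2.1,0,0,0,0,1],[-4.5,2.1,0,0,0,0,1],[-4.5,2.1,0,0,0,0,1],[-4.5,2.1,0,0,0,0,1],[-4.5,2.1,0,0,0,0,1],[-4.5,2.1,0,0,0,0,1],[-4.5,2.1,0,0,0,0,1]]
  ]
}}

```text
time: 2.33
eef_pos: [0.4419, 0.2926, 0.2313]
tcp_rot: [0.618, 0.786, -0.0, 0.0]
contact_force: [1.0, -0.1, -0.8]
opening: 0.999
finger_force: 0.0
```

Call:
{"fn": "send_rows", "kwargs": {
  "series": [
    [[-4.5,2.1,0,0,0,0,1],[-4.5,2.1,0,0,0,0,1],[-3.5,1.6,0,0,0,0,1],[-2,0.9,0,0,0,0,1],[0,0,0,0,0,0,1]]
  ]
}}

```text
time: 2.95
eef_pos: [0.5406, 0.1687, 0.2311]
tcp_rot: [0.619, 0.785, -0.0, -0.0]
contact_force: [-0.7, 0.0, -0.3]
opening: 1.0
finger_force: 0.0
```

```bash
python3 -c "
from h import *
to(.5375,.167,.072)
T=cam('top'); S=cam('side')
o=np.zeros((400,800,3),np.uint8)
a=np.hstack([cv2.resize(T['img'][160:260,290:390],(400,400),interpolation=2),cv2.resize(S['img'][100:260,245:405],(400,400),interpolation=2)])
cv2.imwrite('pics/above.png',a[:,:,::-1])"
```

```text
t 2.95 pos [0.5406 0.1687 0.2311] shift cm [-0.1  -0.33 15.91] head 0.236 tilt xy [-0.0006  0.0001] q [ 0.12  0.05  1.85  0.    1.25 -0.11] F [-0.67  0.02 -0.27] op 1.0 0.0
```

View pics/above.png

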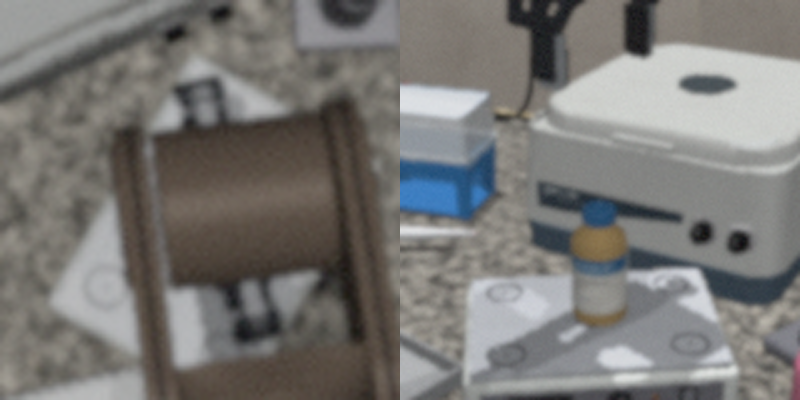

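The gripper is centred over the bottle: in the right crop the fingers at (548,50) and (640,30) straddle the cap at (600,210). Descending and gripping.

Call:
{"fn": "send_rows", "kwargs": {
  "series": [
    [[-0.1,-0.33,2,0,0,0,1],[0,0,2.5,0,0,0,1],[0,0,2.5,0,0,0,1],[0,0,2.5,0,0,0,1],[0,0,2.5,0,0,0,1],[0,0,2,0,0,0,1],[0,0,1.3,0,0,0,1],[0,0,0.5,0,0,0,1],[0,0,0,0,0,0,1]]
  ]
}}

```text
time: 4.18
eef_pos: [0.5373, 0.1685, 0.0733]
tcp_rot: [0.618, 0.786, -0.0, -0.0]
contact_force: [0.1, -0.8, 0.8]
opening: 0.996
finger_force: 0.0
```

```bash
python3 -c "
from h import *
to(.5375,.167,.072)"
```

```text
t 4.17 pos [0.5373 0.1685 0.0733] shift cm [-0.15 -0.02  0.13] head 0.238 tilt xy [-0.0001 -0.    ] q [ 0.12  0.23  1.96 -0.    0.95 -0.11] F [ 0.12 -0.83  0.78] op 0.996 0.0
```

Call:
{"fn": "send_rows", "kwargs": {
  "series": [
    [[0,0,0,0,0,0,0.3],[0,0,0,0,0,0,0.1],[0,0,0,0,0,0,-0.1],[0,0,0,0,0,0,-0.3],[0,0,0,0,0,0,-0.5],[0,0,0,0,0,0,-0.5]]
  ],
  "force": 30
}}

```text
time: 4.92
eef_pos: [0.5382, 0.1683, 0.0742]
tcp_rot: [0.619, 0.786, 0.001, 0.001]
contact_force: [0.8, 0.9, 5.0]
opening: 0.48
finger_force: 30.8
```

Call:
{"fn": "send_rows", "kwargs": {
  "series": [
    [[0,0,-0.5,0,0,0,-0.5],[0,0,-1,0,0,0,-0.5],[0,0,-1.5,0,0,0,-0.5],[0,0,-1.5,0,0,0,-0.5],[0,0,-1,0,0,0,-0.5],[0,0,-0.5,0,0,0,-0.5],[0,0,0,0,0,0,-0.5]]
  ]
}}

```text
time: 5.8
eef_pos: [0.5376, 0.1683, 0.1337]
tcp_rot: [0.619, 0.786, 0.0, 0.0]
contact_force: [-0.1, -0.1, -0.6]
opening: 0.48
finger_force: 30.4
```

```bash
python3 - <<'E'
from h import *
to(.386,.240,.134)
S=cam('side'); T=cam('top')
h=cv2.cvtColor(S['img'],cv2.COLOR_RGB2HSV)[200:290,170:290]
# tray in side view: corners (crop px read earlier) at rim height .016
for p in((20,268),(235,290),(148,350)): print(onz(S,180+p[0]/2.66,140+p[1]/2.66,.016)[:2].round(4))
print('small base S',onz(S,180+110/2.66,140+266/2.66,.002)[:2])
a=np.hstack([cv2.resize(T['img'][180:300,260:380],(400,400),interpolation=2),cv2.resize(S['img'][120:280,205:365],(400,400),interpolation=2)])
cv2.imwrite('pics/lift.png',a[:,:,::-1])
E
```

```text
t 5.8 pos [0.5376 0.1683 0.1337] shift cm [ 10.53 -13.05  -0.04] head 0.237 tilt xy [0.0007 0.0001] q [ 0.12  0.14  1.93  0.    1.06 -0.11] F [-0.09 -0.07 -0.61] op 0.48 30.407473845407367
[0.3134 0.3268]
[0.4313 0.2048]
[0.3499 0.178 ]
small base S [0.37721601 0.30956497]
```

View pics/lift.png

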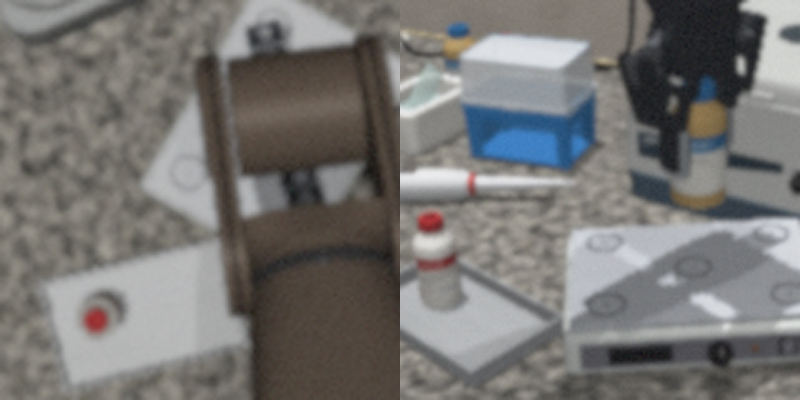

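The bottle is lifted upright and the middle ring is clear, at right crop (692,268). The tray's free half is at (490,340). Carrying it over.

Call:
{"fn": "send_rows", "kwargs": {
  "series": [
    [[0.8,-1,0,0,0,0,-0.5],[1.6,-2,0,0,0,0,-0.5],[2.0,-2.5,0,0,0,0,-0.5],[2.0,-2.5,0,0,0,0,-0.5],[2.0,-2.5,0,0,0,0,-0.5],[1.4,-1.7,0,0,0,0,-0.5],[0.7,-0.85,0,0,0,0,-0.5],[0,0,0,0,0,0,-0.5]]
  ]
}}

```text
time: 6.9
eef_pos: [0.3857, 0.24, 0.1334]
tcp_rot: [0.618, 0.786, 0.0, 0.0]
contact_force: [0.0, 0.3, -1.1]
opening: 0.482
finger_force: 30.5
```

```bash
python3 - <<'E'
from h import *
to(.386,.240,.028)
S=cam('side')
a=cv2.resize(S['img'][160:280,170:290],(600,600),interpolation=2)
cv2.imwrite('pics/over.png',a[:,:,::-1])
E
```

```text
t 6.9 pos [0.3857 0.24   0.1334] shift cm [-0.    0.03 10.54] head 0.238 tilt xy [ 0.0004 -0.0001] q [ 0.33 -0.1   2.19 -0.    1.06  0.09] F [ 0.01  0.3  -1.11] op 0.482 30.477818325161934
```

View pics/over.png

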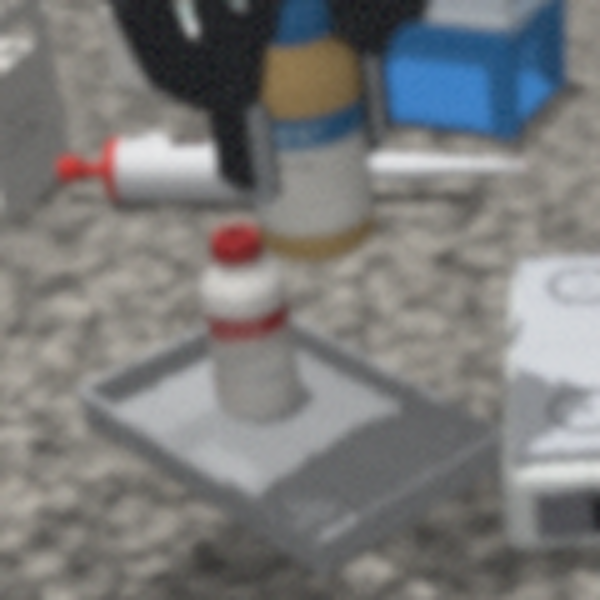

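The bottle hangs upright above the tray's free half (crop (320,250)), clear of the small bottle at (250,320). Lowering it.

Call:
{"fn": "send_rows", "kwargs": {
  "series": [
    [[0,0,0.8,0,0,0,-0.5],[0,0,1.8,0,0,0,-0.5],[0,0,2,0,0,0,-0.5],[0,0,2,0,0,0,-0.5],[0,0,1.8,0,0,0,-0.5],[0,0,1.1,0,0,0,-0.5],[0,0,0.5,0,0,0,-0.5],[0,0,0.2,0,0,0,-0.5],[0,0,0,0,0,0,-0.5]]
  ]
}}

```text
time: 8.07
eef_pos: [0.3864, 0.2398, 0.0317]
tcp_rot: [0.619, 0.786, 0.0, 0.0]
contact_force: [-0.2, -0.2, -0.7]
opening: 0.479
finger_force: 30.5
```

Call:
{"fn": "send_rows", "kwargs": {
  "series": [
    [[0,0,0.2,0,0,0,-0.5],[0,0,0,0,0,0,-0.5]]
  ]
}}

```text
time: 8.32
eef_pos: [0.386, 0.2398, 0.0295]
tcp_rot: [0.619, 0.786, 0.0, 0.0]
contact_force: [-0.2, -0.3, -0.3]
opening: 0.482
finger_force: 30.5
```

Call:
{"fn": "send_rows", "kwargs": {
  "series": [
    [[0,0,0.15,0,0,0,-0.5],[0,0,0.05,0,0,0,-0.5],[0,0,0,0,0,0,-0.5]]
  ]
}}

```text
time: 8.7
eef_pos: [0.3859, 0.2397, 0.0273]
tcp_rot: [0.619, 0.786, -0.0, -0.0]
contact_force: [-0.1, 0.3, -0.0]
opening: 0.478
finger_force: 30.5
```

Call:
{"fn": "send_rows", "kwargs": {
  "series": [
    [[0,0,0.1,0,0,0,-0.5],[0,0,0,0,0,0,-0.5]]
  ]
}}

```text
time: 8.95
eef_pos: [0.3859, 0.2397, 0.0262]
tcp_rot: [0.619, 0.786, -0.0, -0.0]
contact_force: [0.3, 0.3, -0.8]
opening: 0.477
finger_force: 30.5
```

Call:
{"fn": "send_rows", "kwargs": {
  "series": [
    [[0,0,0.1,0,0,0,-0.5],[0,0,0,0,0,0,-0.5]]
  ]
}}

```text
time: 9.2
eef_pos: [0.386, 0.2397, 0.0261]
tcp_rot: [0.619, 0.786, -0.0, -0.0]
contact_force: [-2.3, -1.0, 6.0]
opening: 0.48
finger_force: 30.9
```

Call:
{"fn": "send_rows", "kwargs": {
  "series": [
    [[0,0,0.08,0,0,0,-0.5],[0,0,0,0,0,0,-0.5]]
  ]
}}

```text
time: 9.45
eef_pos: [0.386, 0.2398, 0.0261]
tcp_rot: [0.618, 0.786, -0.001, -0.0]
contact_force: [-4.6, -2.3, 12.4]
opening: 0.48
finger_force: 31.3
```

The bottle is on the tray floor. I'll unload a little, release, and rise.

Call:
{"fn": "send_rows", "kwargs": {
  "series": [
    [[0,0,-0.13,0,0,0,-0.5],[0,0,0,0,0,0,-0.3],[0,0,0,0,0,0,0],[0,0,0,0,0,0,0.2],[0,0,0,0,0,0,0.5],[0,0,0,0,0,0,0.5]]
  ]
}}

```text
time: 10.2
eef_pos: [0.3859, 0.2397, 0.0257]
tcp_rot: [0.619, 0.786, -0.0, -0.0]
contact_force: [0.7, -0.3, -0.1]
opening: 0.752
finger_force: 0.0
```

Call:
{"fn": "send_rows", "kwargs": {
  "series": [
    [[0,0,-1,0,0,0,0.5],[0,0,-2,0,0,0,0.5],[0,0,-3,0,0,0,0.5],[0,0,-3.5,0,0,0,0.7],[0,0,-3.5,0,0,0,1],[0,0,-3.5,0,0,0,1],[0,0,-3.5,0,0,0,1],[0,0,-3,0,0,0,1],[0,0,-1.5,0,0,0,1]]
  ]
}}

```text
time: 11.32
eef_pos: [0.3865, 0.2399, 0.2734]
tcp_rot: [0.619, 0.786, 0.002, 0.001]
contact_force: [0.8, 0.8, 0.1]
opening: 1.006
finger_force: 0.0
```

```bash
python3 - <<'E'
from h import *
to(.689,.069,.27,.065)
T=cam('top');S=cam('side')
a=cv2.resize(S['img'][160:280,170:290],(400,400),interpolation=2)
b=cv2.resize(S['img'][140:220,390:470],(400,400),interpolation=2)
cv2.imwrite('pics/placed.png',np.hstack([a,b])[:,:,::-1])
# middle ring in side view
g=cv2.cvtColor(S['img'],cv2.COLOR_RGB2GRAY)
print(np.round([onz(S,321.8,227.2,.05)[:2],pix(S,np.array([.5296,.1646,.05]))],4))
# handle in side: dark grey mask width
h=cv2.cvtColor(S['img'],cv2.COLOR_RGB2HSV)
for v in range(152,200,6): print(v,g[v,408:436].tolist())
E
```

```text
t 11.32 pos [0.3865 0.2399 0.2734] shift cm [-23.72  25.39   0.43] head 0.237 tilt xy [0.0036 0.0012] q [ 0.33 -0.25  2.05 -0.    1.34  0.09] F [0.8  0.81 0.11] op 1.006 0.0
turn z 0.1720503665156408
[[5.285000e-01 1.632000e-01]
 [3.218224e+02 2.267192e+02]]
152 [144, 136, 133, 130, 132, 141, 154, 162, 153, 135, 122, 123, 124, 130, 132, 132, 128, 125, 119, 117, 118, 115, 113, 113, 117, 119, 118, 116]
158 [159, 168, 160, 141, 126, 116, 104, 87, 70, 71, 71, 69, 72, 76, 75, 76, 73, 76, 76, 75, 76, 74, 76, 90, 105, 114, 114, 116]
164 [116, 116, 114, 116, 114, 114, 106, 86, 73, 70, 69, 70, 73, 70, 73, 72, 73, 73, 76, 76, 72, 74, 92, 111, 119, 124, 125, 124]
170 [117, 113, 117, 115, 116, 107, 91, 76, 73, 70, 72, 68, 73, 72, 73, 69, 73, 74, 75, 71, 72, 88, 110, 126, 129, 132, 137, 144]
176 [118, 112, 114, 115, 113, 102, 85, 73, 71, 71, 72, 74, 72, 71, 72, 72, 76, 76, 72, 71, 78, 101, 124, 138, 146, 155, 172, 193]
182 [119, 114, 116, 113, 107, 86, 72, 71, 72, 70, 73, 71, 73, 71, 74, 69, 73, 74, 72, 76, 100, 124, 135, 136, 136, 147, 182, 215]
188 [117, 117, 114, 103, 76, 63, 60, 65, 65, 66, 67, 68, 70, 73, 71, 76, 70, 69, 70, 77, 98, 119, 125, 125, 125, 139, 176, 212]
194 [114, 111, 99, 80, 61, 55, 59, 59, 60, 59, 61, 62, 59, 57, 55, 57, 56, 53, 63, 83, 105, 122, 125, 121, 118, 118, 126, 131]
```

View pics/placed.png

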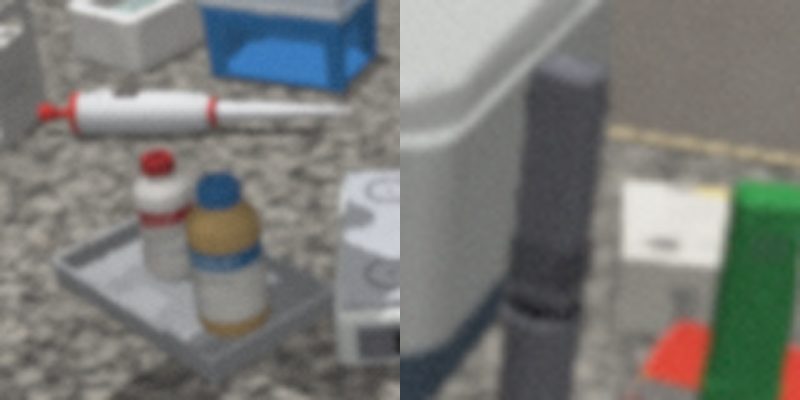

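The bottle now stands upright in the tray beside the small bottle (left crop, base at (235,325)). Both cameras put the middle ring within 2 mm of each other. I'll check the probe axis against the side view while moving over.

```bash
python3 - <<'E'
from h import *
S=cam('side');T=cam('top')
for z in(.195,.18,.15,.13): print(z,pix(S,np.array([.689,.069,z])).round(1))
g=cv2.GaussianBlur(cv2.cvtColor(S['img'],cv2.COLOR_RGB2GRAY),(3,3),0)
for v in(160,165,170,175,180): 
    o,d=ray(S,[423.0,422.3,421.8,421.1,420.5][(v-160)//5],v)
    s=np.dot(np.array([.689,.069,0])-o,[d[0],d[1],0])/(d[0]**2+d[1]**2); print(v,(o+d*s).round(4))
E
```

```text
0.195 [423.7 152.4]
0.18 [422.9 160.1]
0.15 [421.2 175.2]
0.13 [420.2 184.9]
160 [0.6891 0.0688 0.1803]
165 [0.689  0.069  0.1704]
170 [0.689  0.069  0.1605]
175 [0.6888 0.0692 0.1503]
180 [0.6888 0.0693 0.1401]
```

Call:
{"fn": "send_rows", "kwargs": {
  "series": [
    [[-1.4,1.5,0,0,0,0,1],[-2.8,3.0,0,0,0,0,1],[-3.5,3.75,0,0,0,0,1],[-3.5,3.75,0,0,0,0,1],[-3.5,3.75,0,0,0,0,1],[-3.5,3.75,0,0,0,0,1],[-2.8,3.0,0,0,0,0,1],[-1.8,1.9,0,0,0,0,1],[-0.9,1.0,0,0,0,0.17,1],[0,0,0,0,0,0,1]]
  ]
}}

```text
time: 12.78
eef_pos: [0.6891, 0.067, 0.2682]
tcp_rot: [0.683, 0.73, -0.001, -0.001]
contact_force: [0.4, -0.4, -0.7]
opening: 0.995
finger_force: 0.0
```

```bash
python3 - <<'E'
from h import *
to(.689,.069,.130,.065)
E
```

```text
t 12.78 pos [0.6891 0.067  0.2682] shift cm [ 0.19  0.05 13.82] head 0.067 tilt xy [-0.0032 -0.0002] q [-0.05  0.3   1.49 -0.    1.35 -0.12] F [ 0.38 -0.39 -0.7 ] op 0.995 0.0
turn z 0.0019819415936101203
```

The side view agrees with the probe axis to better than 1 mm. Descending around the handle.

Call:
{"fn": "send_rows", "kwargs": {
  "series": [
    [[0.19,0.05,1,0,0,0,1],[0,0,2,0,0,0,1],[0,0,2.5,0,0,0,1],[0,0,2.5,0,0,0,1],[0,0,2.3,0,0,0,1],[0,0,1.8,0,0,0,1],[0,0,1.1,0,0,0,1],[0,0,0.6,0,0,0,1],[0,0,0,0,0,0,0.5],[0,0,0,0,0,0,0]]
  ]
}}

```text
time: 14.02
eef_pos: [0.6895, 0.0709, 0.1339]
tcp_rot: [0.683, 0.73, 0.001, 0.001]
contact_force: [0.5, 0.6, 0.3]
opening: 0.604
finger_force: 0.0
```

```bash
python3 - <<'E'
from h import *
to(.689,.069,.130,.065)
E
```

```text
t 14.03 pos [0.6895 0.0709 0.1339] shift cm [-0.18 -0.06  0.39] head 0.067 tilt xy [ 0.0018 -0.0001] q [-0.04  0.41  1.6  -0.    1.13 -0.11] F [0.54 0.6  0.3 ] op 0.604 0.0
turn z 0.002078121707509706
```

Call:
{"fn": "send_rows", "kwargs": {
  "series": [
    [[0,0,0,0,0,0,-0.3],[0,0,0,0,0,0,-0.5],[0,0,0,0,0,0,-0.7],[0,0,0,0,0,0,-0.9],[0,0,0,0,0,0,-0.9],[0,0,0,0,0,0,-0.9]]
  ],
  "force": 50
}}

```text
time: 14.78
eef_pos: [0.6893, 0.0708, 0.1335]
tcp_rot: [0.683, 0.73, 0.0, 0.001]
contact_force: [1.8, -1.0, 3.4]
opening: 0.228
finger_force: 50.2
```

```bash
python3 - <<'E'
from h import *
to(.689,.069,.22,.065); print(ctrl.get_state()['wrist_torque'])
E
```

```text
t 14.78 pos [0.6893 0.0708 0.1335] shift cm [-0.18 -0.03 -8.65] head 0.067 tilt xy [ 0.0014 -0.0003] q [-0.04  0.41  1.6  -0.    1.13 -0.11] F [ 1.83 -1.04  3.37] op 0.228 50.184491872787476
turn z 0.001987073847637688
[-0.13729625 -0.11218312 -0.04332251]
```

The opening of 0.228 is about 19.4 mm, so the pads are on the 20 mm flats. Lifting straight up.

Call:
{"fn": "send_rows", "kwargs": {
  "series": [
    [[0,0,-0.4,0,0,0,-0.9],[0,0,-0.8,0,0,0,-0.9],[0,0,-1.2,0,0,0,-0.9],[0,0,-1.5,0,0,0,-0.9],[0,0,-1.5,0,0,0,-0.9],[0,0,-1.5,0,0,0,-0.9],[0,0,-1.2,0,0,0,-0.9],[0,0,-0.8,0,0,0,-0.9],[0,0,-0.4,0,0,0,-0.9],[0,0,0,0,0,0,-0.9]]
  ]
}}

```text
time: 16.02
eef_pos: [0.6888, 0.0709, 0.2258]
tcp_rot: [0.683, 0.73, -0.0, -0.0]
contact_force: [-0.1, -0.7, -1.1]
opening: 0.231
finger_force: 49.8
```

```bash
python3 - <<'E'
from h import *
to(.529,.164+.0018,.2265,.065); print(ctrl.get_state()['wrist_torque'])
S=cam('side')
cv2.imwrite('pics/probe.png',cv2.resize(S['img'][90:250,360:500],(700,600)[:2],interpolation=2)[:,:,::-1] if 0 else cv2.resize(S['img'][90:250,360:500],None,fx=3.7,fy=3.7,interpolation=2)[:,:,::-1])
print(pix(S,np.array([.689,.069,.113])),pix(S,np.array([.689,.069,.188])))
E
```

```text
t 16.02 pos [0.6888 0.0709 0.2258] shift cm [ 10.54 -15.31  -0.07] head 0.067 tilt xy [-0.0002 -0.    ] q [-0.04  0.33  1.53 -0.    1.28 -0.11] F [-0.13 -0.7  -1.15] op 0.231 49.839874505996704
turn z 0.0019963415287735375
[0.02710705 0.00084637 0.02386526]
[419.25500428 192.99952586] [423.30122613 156.03564886]
```

View pics/probe.png

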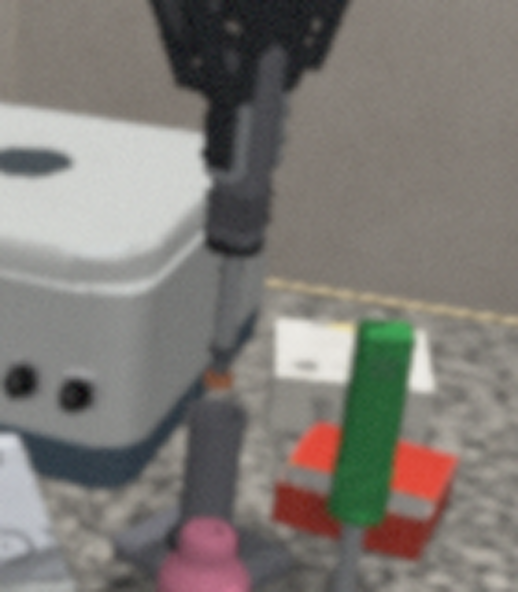

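The probe is clear of the sleeve, upright and not slipped: its copper foot is at crop (218,381), within half a pixel of the prediction. Moving over the plate.

Call:
{"fn": "send_rows", "kwargs": {
  "series": [
    [[0.6,-0.9,0,0,0,0,-0.9],[1.2,-1.75,0,0,0,0,-0.9],[1.6,-2.3,0,0,0,0,-0.9],[1.6,-2.3,0,0,0,0,-0.9],[1.6,-2.3,0,0,0,0,-0.9],[1.6,-2.3,0,0,0,0,-0.9],[1.2,-1.75,0,0,0,0,-0.9],[0.8,-1.15,0,0,0,0,-0.9],[0.34,-0.56,0,0,0,0,-0.9],[0,0,0,0,0,0,-0.9]]
  ]
}}

```text
time: 17.32
eef_pos: [0.5291, 0.1658, 0.2259]
tcp_rot: [0.683, 0.73, 0.0, 0.0]
contact_force: [-0.5, 0.8, -0.6]
opening: 0.23
finger_force: 49.9
```

Call:
{"fn": "send_rows", "kwargs": {
  "series": [
    [[0,0,0.6,0,0,0,-0.9],[0,0,1.2,0,0,0,-0.9],[0,0,1.2,0,0,0,-0.9],[0,0,0.9,0,0,0,-0.9],[0,0,0.6,0,0,0,-0.9],[0,0,0.3,0,0,0,-0.9],[0,0,0,0,0,0,-0.9],[0,0,0,0,0,0,-0.9]]
  ]
}}

```text
time: 18.32
eef_pos: [0.5293, 0.1659, 0.1783]
tcp_rot: [0.683, 0.73, 0.0, 0.0]
contact_force: [1.0, -0.4, -1.2]
opening: 0.233
finger_force: 49.9
```

```bash
python3 - <<'E'
from h import *
S=cam('side')
F=[]
to(.529,.1658,.1635,.065)
z=ctrl.get_state()['eef_pos'][2]-.1133
p=ctrl.get_state()['eef_pos']-[0,.0018,0]
print('foot px pred',pix(S,np.array([p[0],p[1],z])),'ring',pix(S,np.array([.529,.164,.05])))
cv2.imwrite('pics/foot.png',cv2.resize(S['img'][180:260,282:362],None,fx=7.5,fy=7.5,interpolation=2)[:,:,::-1])
E
```

```text
t 18.38 pos [0.5293 0.1659 0.1784] shift cm [-0.01 -0.04  1.49] head 0.067 tilt xy [0.001  0.0001] q [ 0.12  0.07  1.92 -0.    1.15  0.05] F [ 0.07 -0.58 -0.55] op 0.229 49.863958954811096
turn z 0.0020225916445353043
foot px pred [321.7758353  220.17561086] ring [321.75134811 226.94867947]
```

View pics/foot.png

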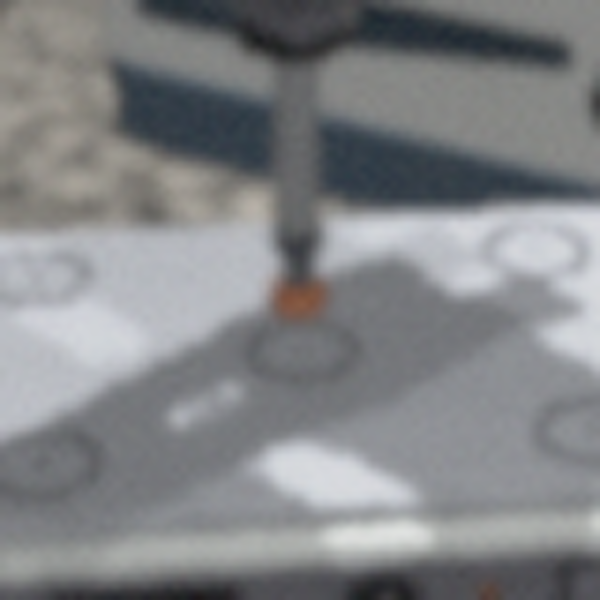

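The foot at crop (300,312) sits directly above the middle ring, centred at (303,350). Lowering in small steps while watching the force.

Call:
{"fn": "send_rows", "kwargs": {
  "series": [
    [[0,0,0.4,0,0,0,-0.9],[0,0,0.5,0,0,0,-0.9],[0,0,0.3,0,0,0,-0.9],[0,0,0,0,0,0,-0.9]]
  ]
}}

```text
time: 18.88
eef_pos: [0.5287, 0.1658, 0.1652]
tcp_rot: [0.683, 0.73, -0.0, -0.0]
contact_force: [-0.6, -0.7, -1.1]
opening: 0.23
finger_force: 49.9
```

Call:
{"fn": "send_rows", "kwargs": {
  "series": [
    [[0,0,0.15,0,0,0,-0.9],[0,0,0.15,0,0,0,-0.9],[0,0,0,0,0,0,-0.9]]
  ]
}}

```text
time: 19.25
eef_pos: [0.5292, 0.1658, 0.1632]
tcp_rot: [0.683, 0.73, 0.0, 0.0]
contact_force: [-0.3, 0.7, -0.3]
opening: 0.23
finger_force: 50.1
```

Call:
{"fn": "send_rows", "kwargs": {
  "series": [
    [[0,0,0.1,0,0,0,-0.9],[0,0,0,0,0,0,-0.9]]
  ]
}}

```text
time: 19.5
eef_pos: [0.5292, 0.1658, 0.1621]
tcp_rot: [0.683, 0.73, 0.0, 0.0]
contact_force: [-0.2, -0.1, 0.3]
opening: 0.226
finger_force: 50.1
```

Call:
{"fn": "send_rows", "kwargs": {
  "series": [
    [[0,0,0.1,0,0,0,-0.9],[0,0,0,0,0,0,-0.9]]
  ]
}}

```text
time: 19.75
eef_pos: [0.5292, 0.1658, 0.161]
tcp_rot: [0.683, 0.73, 0.0, 0.0]
contact_force: [-0.3, 0.1, 1.1]
opening: 0.228
finger_force: 50.1
```

Call:
{"fn": "send_rows", "kwargs": {
  "series": [
    [[0,0,0.1,0,0,0,-0.9],[0,0,0.1,0,0,0,-0.9],[0,0,0,0,0,0,-0.9]]
  ]
}}

```text
time: 20.12
eef_pos: [0.5292, 0.1658, 0.159]
tcp_rot: [0.683, 0.73, 0.0, 0.0]
contact_force: [-0.4, -0.2, 2.6]
opening: 0.228
finger_force: 50.3
```

```bash
python3 - <<'E'
from h import *
f=[];p=[]
for i in range(16):
    S=cam('side'); s=ctrl.get_state(); f.append(s['contact_force']); p.append(s['eef_pos'])
print(np.mean(f,0),np.std(f,0),np.mean(p,0),s['time'])
to(.529,.1658,.16)
E
```

```text
[ 0.27757682 -0.20709296  2.54268521] [0.54456055 0.48967282 0.5962776 ] [0.52921704 0.16582635 0.15897077] 20.925
t 20.93 pos [0.5292 0.1658 0.1589] shift cm [-0.   -0.02 -0.11] head 0.067 tilt xy [0.0005 0.    ] q [ 0.12  0.09  1.94 -0.    1.11  0.05] F [ 0.95 -0.37  2.24] op 0.228 50.29567301273346
```

The net push is 2.54 + 0.95, about 3.5 N, which is half travel, and the kinematics agree (about 4 mm past contact). One last look before handing in.

```bash
python3 - <<'E'
from h import *
S=cam('side')
cv2.imwrite('pics/final.png',cv2.resize(S['img'][130:280,180:380],None,fx=3.8,fy=3.8,interpolation=2)[:,:,::-1])
E
```

```text
(no output)
```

View pics/final.png

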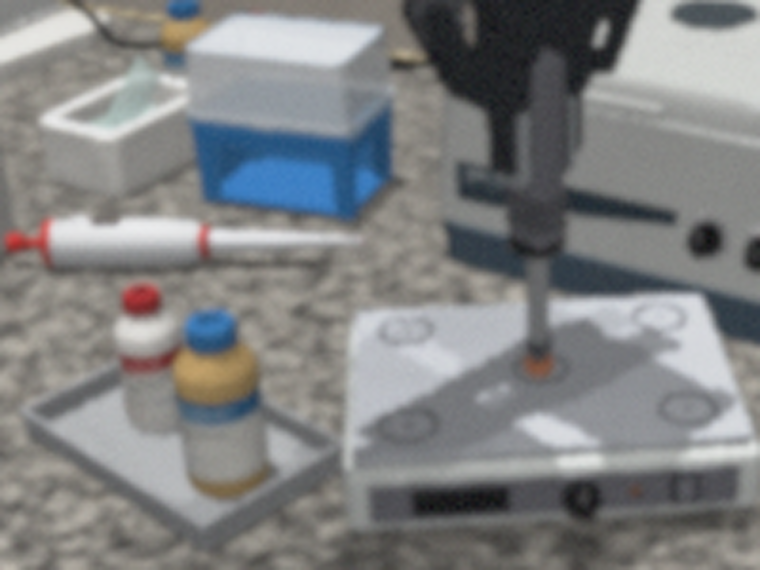

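The foot at (540,367) is centred in the middle ring, which spans about 513 to 568. The bottle stands in the tray at (220,490) and nothing else has been disturbed. Handing in.

```bash
python3 -c "
from h import *
print(ctrl.sign_off())"
```

```text
the job is handed in; nothing more can be done
None
```

The job is handed in at about 21 s: the bottle stands upright and released in the tray's free half, and the probe is still held upright in the middle ring, pressed at about 3.5 N (about 4 mm, half its travel).

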